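Put the mixed-up bottles back behind their own price cards

ROBOT

A 6-joint arm with a two-finger parallel gripper is mounted at the origin on the work surface. World frame = base frame: x ahead of the robot, y to its left, z up, the work surface at z = 0. Lengths are in mm, angles in rad, forces in N, time in s.
With the tool pointing down it reaches from about 400 to 925 mm from the base axis. Payload 12.5 kg.
Tool frame: the origin (TCP) lies at the very end of the fingers, on their centre line; the grasp point (between the pads) lies 19 mm behind it; z points along the fingers, y is the direction in which the jaws open and shut (so a half turn about z gives the same grasp; the last joint's range is limited). The gripper opens to 95 mm and grips with 3 to 60 N. Pads are 20 mm wide; open, the fingers measure 119 mm over their backs; the gripper's body (75 mm by 180 mm) begins 59 mm behind the grasp point.
Start: joints at [1.012, 0.491, 1.559, -0, 1.092, -0.106], TCP at [273.415, 562.042, 214.661] pointing down, gripper open.
Joint ranges: [-3.1, 3.1], [-0.84, 2.19], [0.05, 2.79], [-1.13, 4.28], [0.06, 2.93], [-2.69, 2.69]. Speed limits (rad/s): [2.22, 2.22, 2.79, 3.14, 3.14, 3.14].

INTERFACE

Orientations are given as [roll, pitch, yaw] about the fixed x, y, z axes, in that order (R = Rz(yaw) Ry(pitch) Rx(roll)).
In Python, from cell import env gives the robot as it stands.
- The arm moves only by the shell command python3 -m pendant 'ROWS'. ROWS is JSON, a list that holds one entry, the list of rows, each a list of 5 numbers: the opening, from 0 (shut) to 1 (fully open), then the shift along the tool's x, y, z in m, then the turn about the tool's z in rad. A call has exactly 8 rows; each row is the pose to reach, as a shift and turn from the pose commanded when the call began, along the tool's axes at that moment; what a row does not reach only later rows make up. A row lasts 1/10 s, in which the tool goes at most 50 mm and 8.59 degrees, less where a joint would pass 70% of its speed; a pose out of reach is approached as far as the arm can. A call with a gripper value outside its range is refused whole. The fingers move at their own pace and stop on an object; the grip force is fixed at half the most. Time passes only in rows, so rows that repeat a pose let the fingers close, or fill a call up. It gives the time, the measured TCP pose, the force and the opening at its end, in the units of the state.
- env.state(): the state, without advancing time (a new reading comes with each control period).
- env.read_camera(name): name is "scene" or "side" or "wrist"; returns a dict with "image" (420x560x3 uint8, blue, green, red), "range_z" (420x560 float32, mm along the optical axis (not along the pixel's ray), 0 where there is no reading), "fx", "fy", "cx", "cy" (pixels), "rvec" (rotation vector, rad) and "tvec" (3), from world to camera coordinates, as OpenCV has them; the wrist camera has in their place "tool_from_camera" (4x4, takes a point from camera to tool coordinates, whose origin is the TCP and whose axes are the flange's). Camera axes: x right, y down, z forward; pixel columns grow to the right and rows downward; lengths in mm; the calibration is good to about 2 mm. A picture is of the moment at which its call begins: read the wrist's pose just before it.
- env.job_done(): hands the job in, once; it reports no verdict.
The state is a dict: "t": time; "joints": joint angles; "qvel": joint speeds; "tau": joint torques, N m; "eef_pos": TCP position; "tcp_rot": TCP orientation; "ft_force": force on the tool from outside, world axes, zero at the start; "moment": the same for the moment, N m; "opening": opening from 0.0 (shut) to 1.0 (fully open).
Only numpy, scipy, OpenCV 4.12 (cv2) and the standard library are available. Lean on these libraries where they do the work, as an engineer would, in place of code of your own. Each camera call takes 0.05 s, during which the arm holds its last target. There are 200 camera calls.

TASK

On the shop counter's display rack the red-capped bottle, the yellow-lidded jar and the green-capped bottle are standing in one another's bays: put each into the middle of the bay whose price card has the colour of its cap, using the free bay without a card (or a clear spot of the counter) to make room. Set them down gently and upright, without dropping them or tipping anything over, and leave them all standing free. Do not shift the black-capped bottle, which is right already, or the white bucket.

Things in the scene. Friction and masses are not known exactly. Their poses are not given: they have to be found in the camera images.
- bottle_red: Syrup bottle: brown (amber) glass, red cap, red band on its label. 118 mm tall: body 50 mm across up to 68 mm, a cone to a 23 mm neck, 14 mm of neck, then the cap, 30 mm across, from 98 to 118 mm. Origin: centre of its underside; z up; round. 0.17 to 0.4 kg. Neighbours about 100 mm away: take it from above by the cap.
- jar_yellow: Honey jar: straight honey-coloured jar with a yellow lid and a yellow band on its label. 92 mm tall, 54 mm across all the way up; the lid is the top 20 mm. Origin: centre of its underside; z up; round. 0.17 to 0.4 kg. Neighbours about 100 mm away: take it from above by the cap.
- bottle_green: Detergent bottle: white plastic, green cap, green band on its label. 126 mm tall: body 54 mm across up to 74 mm, a cone to a 23 mm neck, 14 mm of neck, then the cap, 32 mm across, from 104 to 126 mm. Origin: centre of its underside; z up; round. 0.17 to 0.4 kg. Neighbours about 100 mm away: take it from above by the cap.
- bottle_black: Vinegar bottle: tan, black cap, black band on its label. Already in its right bay. 126 mm tall: body 50 mm across up to 76 mm, a cone to a 23 mm neck, 14 mm of neck, then the cap, 30 mm across, from 106 to 126 mm. Origin: centre of its underside; z up; round. 0.17 to 0.4 kg. Neighbours about 100 mm away: take it from above by the cap.
- bay_red: Rack bay with the red price card. Blue wood, 92 mm between its 36 mm high dividers, 96 mm deep, open on top; one of five in a straight row at 100 mm, in any order. Fixed. Origin: middle of the floor's upper face (18 mm above the counter), where the underside of a bottle belongs. x: to the customers' side, with the sloped card holder 71 mm out (up to 22 mm high); y: along the row; z: up.
- bay_yellow: Rack bay with the yellow price card. Blue wood, 92 mm between its 36 mm high dividers, 96 mm deep, open on top; one of five in a straight row at 100 mm, in any order. Fixed. Origin: middle of the floor's upper face (18 mm above the counter), where the underside of a bottle belongs. x: to the customers' side, with the sloped card holder 71 mm out (up to 22 mm high); y: along the row; z: up.
- bay_green: Rack bay with the green price card. Blue wood, 92 mm between its 36 mm high dividers, 96 mm deep, open on top; one of five in a straight row at 100 mm, in any order. Fixed. Origin: middle of the floor's upper face (18 mm above the counter), where the underside of a bottle belongs. x: to the customers' side, with the sloped card holder 71 mm out (up to 22 mm high); y: along the row; z: up.
- bay_black: Rack bay with the black price card. Blue wood, 92 mm between its 36 mm high dividers, 96 mm deep, open on top; one of five in a straight row at 100 mm, in any order. Fixed. Origin: middle of the floor's upper face (18 mm above the counter), where the underside of a bottle belongs. x: to the customers' side, with the sloped card holder 71 mm out (up to 22 mm high); y: along the row; z: up.
- bay_blank: Rack bay with an empty card holder (no card), free at the start. Blue wood, 92 mm between its 36 mm high dividers, 96 mm deep, open on top; one of five in a straight row at 100 mm, in any order. Fixed. Origin: middle of the floor's upper face (18 mm above the counter), where the underside of a bottle belongs. x: to the customers' side, with the sloped card holder 71 mm out (up to 22 mm high); y: along the row; z: up.
- bucket: White plastic bucket with a lid, 184 mm across and 184 mm tall, 2.5 kg, standing on the counter to the robot's right of the rack. Origin: centre of its underside. Not to be shifted.
Not all that is in view belongs to the job. Leave any blue look-alike of the jar_yellow alone.

How it is judged (in metres and radians):
At the end, for the whole second after the job is handed in: Each of the four (red, yellow, green, black) stands upright (within 0.1 rad) on the floor of the bay with the card of its colour, its middle within 15 mm of the bay's middle and its underside within 5 mm of the bay's floor, at rest (horizontal distance between bottle_red and bay_red below 0.015 m and z of bottle_red in the frame of bay_red between -0.005 and 0.005 m and angle between each of bottle_red, jar_yellow, bottle_green, bottle_black's own z axis and vertical below 0.1 rad and linear speed of each of bottle_red, jar_yellow, bottle_green, bottle_black below 0.02 m/s and horizontal distance between jar_yellow and bay_yellow below 0.015 m and z of jar_yellow in the frame of bay_yellow between -0.005 and 0.005 m and horizontal distance between bottle_green and bay_green below 0.015 m and z of bottle_green in the frame of bay_green between -0.005 and 0.005 m and horizontal distance between bottle_black and bay_black below 0.015 m and z of bottle_black in the frame of bay_black between -0.005 and 0.005 m); the robot touches nothing.
It fails at once if a bottle or the jar is tipped over (tilted by more than 35 degrees) (angle between any of bottle_red, jar_yellow, bottle_green, bottle_black's own z axis and vertical above 0.61 rad).
It fails at once if a bottle or the jar is dropped or banged down (faster than 0.6 m/s with its underside less than 60 mm above the counter) ((linear speed of bottle_red above 0.6 m/s and height (world z) of bottle_red below 0.06 m) or (linear speed of jar_yellow above 0.6 m/s and height (world z) of jar_yellow below 0.06 m) or (linear speed of bottle_green above 0.6 m/s and height (world z) of bottle_green below 0.06 m) or (linear speed of bottle_black above 0.6 m/s and height (world z) of bottle_black below 0.06 m)).
It fails at once if the black-capped bottle, which is right already, is moved by more than 15 mm (distance of bottle_black from where it was at the start of the episode above 0.015 m).
It fails at once if the white bucket is moved by more than 20 mm (distance of bucket from where it was at the start of the episode above 0.02 m).
It also fails if it takes over 96 s, if anything falls off the work surface, if the arm or the gripper's body presses on something with over 40 N, if the wrist force passes 120 N, or if a joint passes its speed limit or range.

## Working session

There is one attempt and no reset: what is moved stays moved. The work goes in short steps, Python scripts to look and compute and a shell command to move; the robot and the scene stay as the last step left them, time stands still between calls to the robot, and variables do not carry over. Pictures are saved under pics/ and viewed, about 12 in all and at most 16, crops included, and the job is handed in when it is done.

```bash
mkdir -p pics
cat > h.py <<'E'
import numpy as np,cv2
from cell import env
def pts(c):
    z=c['range_z'];h,w=z.shape;u,v=np.meshgrid(np.arange(w),np.arange(h))
    P=np.stack([(u-c['cx'])*z/c['fx'],(v-c['cy'])*z/c['fy'],z],-1).astype(float)
    R=cv2.Rodrigues(np.array(c['rvec'],float))[0];t=np.array(c['tvec'],float).ravel()
    W=(P-t)@R; W[z<=0]=np.nan
    return W
E
python3 - <<'E'
from h import *
s=env.state();print({k:np.round(v,3).tolist() for k,v in s.items()})
for n in('scene','side'):
    c=env.read_camera(n);cv2.imwrite(f'pics/{n}0.png',c['image']);np.savez(f'{n}0.npz',**c)
    R=cv2.Rodrigues(np.array(c['rvec'],float))[0];print(n,-R.T@np.array(c['tvec']).ravel(),c['fx'])
E
```

```text
{'t': 0.0, 'joints': [1.012, 0.492, 1.559, -0.0, 1.092, -0.106], 'qvel': [0.0, 0.002, -0.0, -0.001, 0.001, 0.001], 'tau': [0.0, -61.261, -25.817, 0.069, 0.048, -0.0], 'eef_pos': [273.297, 561.806, 214.074], 'tcp_rot': [-3.141, -0.0, 2.689], 'ft_force': [-0.317, 0.573, -0.254], 'moment': [-0.044, -0.06, -0.002], 'opening': 0.994}
scene [1139.32041837 -385.06294867  766.19821485] 451.905748169109
side [-268.19326781 -939.97979211  785.21641726] 519.7798128304757
```

View pics/scene0.png

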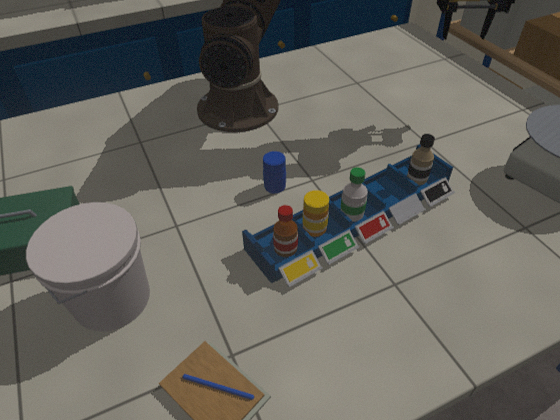

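View pics/side0.png

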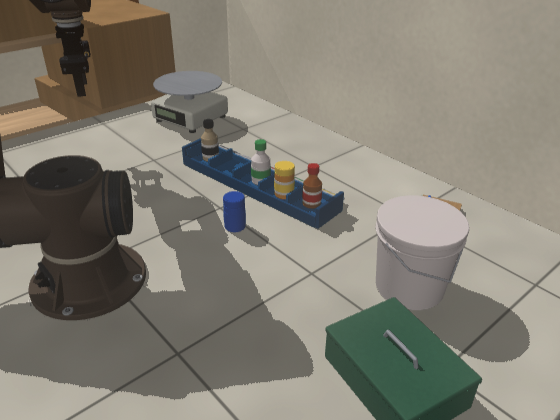

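The scene view shows red bottle (286,232) in the yellow-card bay, yellow jar (316,213) in the green-card bay and green bottle (354,195) in the red-card bay. The blank bay is at (395,195) and the black bottle (422,160) is in the black bay. The blue can (274,172) is the look-alike. Next I measure.

```bash
cat > m.py <<'E'
from h import *
H={'red':[(0,6),(174,180)],'yellow':[(22,32)],'green':[(50,75)],'blue':[(100,125)]}
def masks(im):
    h=cv2.cvtColor(im,cv2.COLOR_BGR2HSV);o={}
    for k,rs in H.items():
        m=np.zeros(h.shape[:2],bool)
        for a,b in rs: m|=(h[...,0]>=a)&(h[...,0]<=b)&(h[...,1]>110)&(h[...,2]>45)
        o[k]=m
    return o
def circ(p,r):
    from scipy.optimize import least_squares
    return least_squares(lambda c:np.hypot(*(p-c).T)-r,p.mean(0)+[0,0],loss='soft_l1').x
E
python3 - <<'E'
from m import *
for n in('scene','side'):
    c=dict(np.load(n+'0.npz'));W=pts(c);M=masks(c['image']);z=W[...,2]
    roi=(W[...,0]>350)&(W[...,0]<850)&(W[...,1]>-250)&(W[...,1]<450)
    cam=-cv2.Rodrigues(c['rvec'].astype(float))[0].T@c['tvec'].ravel().astype(float)
    for k,zt,r in(('red',136,15),('yellow',110,27),('green',144,16)):
        m=M[k]&roi&(z>zt-25)
        top=W[m&(z>zt-5)]
        side=W[m&(z<zt-4)]
        print(n,k,m.sum(),'zmax',np.nanpercentile(z[m],95).round(1),'top',len(top),np.median(top,0).round(1),((top.min(0)+top.max(0))/2).round(1),'circ side',len(side),circ(side[:,:2],r).round(1))
        m=M[k]&roi&(z<45)&(z>0)
        if m.sum()>10: print('  card',m.sum(),np.mean(W[m],0).round(1))
    m=M['blue']&roi&(z>12)&(z<60)
    n_,lab,st,_=cv2.connectedComponentsWithStats(cv2.morphologyEx(m.astype(np.uint8),cv2.MORPH_CLOSE,np.ones((9,9))))
    i=1+st[1:,4].argmax();p=W[m&(lab==i)]
    (cx,cy),s,a=cv2.minAreaRect(p[:,:2].astype(np.float32));print(' rack',cx,cy,s,a,cv2.boxPoints(((cx,cy),s,a)).round(0).tolist())
    for zb in(18,36,54):
        q=p[abs(p[:,2]-zb)<4];print(zb,len(q),q.mean(0).round(1))
    np.save(n+'_rack.npy',p)
    m=roi&(z>130)&(c['image'].max(2)<60)&(W[...,0]>450); print(' black',m.sum(),np.median(W[m],0).round(1))
    m=M['blue']&roi&(z>62);print(' can',m.sum(),np.median(W[m],0).round(1))
E
```

```text
scene red 196 zmax 137.5 top 138 [ 580.  -120.2  135.7] [ 578.3 -119.1  135. ] circ side 64 [ 577.  -118.5]
  card 343 [612.8  62.2  29.6]
scene yellow 478 zmax 111.5 top 377 [555.7 -36.5 109.5] [554.  -35.7 109.3] circ side 106 [552.1 -34.4]
  card 453 [ 638.7 -115.    29.1]
scene green 142 zmax 144.8 top 110 [552.8  63.1 143.4] [551.7  63.7 142.9] circ side 33 [550.1  64.5]
  card 313 [629.  -22.5  28.9]
 rack 543.0594482421875 72.10943603515625 (113.52237701416016, 523.3678588867188) 8.305440902709961 [[449.0, 323.0], [525.0, -195.0], [637.0, -179.0], [561.0, 339.0]]
18 1850 [544.4  74.   17.3]
36 447 [548.4  87.8  34.9]
54 398 [552.9  88.4  53. ]
 black 184 [528.8 260.5 140.2]
 can 458 [386.6 -54.9  89.8]
side red 113 zmax 138.9 top 63 [ 573.6 -121.8  136.1] [ 575.2 -120.2  136.4] circ side 50 [ 578.7 -117.8]
  card 28 [ 563.  -130.8   42.3]
side yellow 251 zmax 113.5 top 182 [547.5 -39.  110.9] [551.4 -36.4 110.1] circ side 78 [553.8 -33.2]
  card 27 [547.5 -56.6  42.6]m.py:12: RuntimeWarning: Mean of empty slice.
  return least_squares(lambda c:np.hypot(*(p-c).T)-r,p.mean(0)+[0,0],loss='soft_l1').x
  ret = um.true_divide(
Traceback (most recent call last):
  File "m.py", line 12, in circ
    return least_squares(lambda c:np.hypot(*(p-c).T)-r,p.mean(0)+[0,0],loss='soft_l1').x
           ~~~~~~~~~~~~~^^^^^^^^^^^^^^^^^^^^^^^^^^^^^^^^^^^^^^^^^^^^^^^^^^^^^^^^^^^^^^
ValueError: Initial guess is outside of provided bounds
```

```bash
python3 -m pendant '[[[1,-0.02,-0.01,-0.045,0.12],[1,-0.05,-0.03,-0.08,0.26],[1,-0.09,-0.06,-0.1,0.4],[1,-0.13,-0.09,-0.12,0.54],[1,-0.17,-0.12,-0.14,0.68],[1,-0.21,-0.15,-0.16,0.82],[1,-0.24,-0.17,-0.18,0.96],[1,-0.24,-0.17,-0.19,0.973]]]'
python3 - <<'E'
from m import *
s=env.state();p=s['eef_pos'];y=s['tcp_rot'][2];d=np.array([555,20])-p[:2]
print(d@[np.cos(y),np.sin(y)],d@[np.sin(y),-np.cos(y)],p)
for n in('scene','side'):
    p=np.load(n+'_rack.npy') if n=='scene' else np.empty((0,3))
    if not len(p):continue
    a=np.radians(8.3);R=np.array([[np.cos(a),np.sin(a)],[-np.sin(a),np.cos(a)]])
    for lo,hi in((13,23),(45,60)):
        q=(p[(p[:,2]>lo)&(p[:,2]<hi),:2])@R.T
        print(lo,'u',np.histogram(q[:,0],np.arange(520,680,6)),'v',np.histogram(q[:,1],np.arange(-290,270,10)))
E
```

```text
t: 0.9
eef_pos: [416.6, 300.9, 406.2]
tcp_rot: [3.14, 0.0, 1.707]
ft_force: [-0.5, 0.7, -0.1]
opening: 1.002
-297.15354621054166 98.93992304313412 [416.5560559  300.93168696 406.1808749 ]
13 u (array([ 77,  58,  64,  72,  75,  89, 113, 156, 190, 284, 230,   1,   0,
        15,   2,   0,   0,   0,   0,   0,   0,   0,   0,   0,   0,   0]), array([520, 526, 532, 538, 544, 550, 556, 562, 568, 574, 580, 586, 592,
       598, 604, 610, 616, 622, 628, 634, 640, 646, 652, 658, 664, 670,
       676])) v (array([  0,   0,   0,   0,  15, 109, 107,  57,  31,  15,  17,  29,  43,
         3,   3,  44,  47,  28,  29,  34,  39,  52,  63,   2,   1,  14,
        43,  29,  15,  16,  26,  37,  50,   1,   4,   4,  62, 101, 104,
       104,  99,  92, 112,   4,   3,   3,  15,  44,  36,  26,  19,  23,
        33,   1,   0]), array([-290, -280, -270, -260, -250, -240, -230, -220, -210, -200, -190,
       -180, -170, -160, -150, -140, -130, -120, -110, -100,  -90,  -80,
        -70,  -60,  -50,  -40,  -30,  -20,  -10,    0,   10,   20,   30,
         40,   50,   60,   70,   80,   90,  100,  110,  120,  130,  
[... 309 characters left out ...]
10, 616, 622, 628, 634, 640, 646, 652, 658, 664, 670,
       676])) v (array([ 0,  0, 21, 28,  0,  0,  0,  0,  0,  0,  0,  0, 23, 58,  0,  0,  0,
        0,  0,  0,  0,  0, 41, 53,  0,  0,  0,  0,  0,  0,  0,  0, 40, 54,
        0,  0,  0,  0,  0,  0,  0,  0, 78, 59,  0,  0,  0,  0,  0,  0,  0,
        0, 40, 33,  7]), array([-290, -280, -270, -260, -250, -240, -230, -220, -210, -200, -190,
       -180, -170, -160, -150, -140, -130, -120, -110, -100,  -90,  -80,
        -70,  -60,  -50,  -40,  -30,  -20,  -10,    0,   10,   20,   30,
         40,   50,   60,   70,   80,   90,  100,  110,  120,  130,  140,
        150,  160,  170,  180,  190,  200,  210,  220,  230,  240,  250,
        260]))
```

```bash
python3 -m pendant '[[[1,-0.04,0.01,0,0],[1,-0.08,0.03,0,0],[1,-0.12,0.04,0,0],[1,-0.16,0.053,0,0],[1,-0.2,0.067,0,0],[1,-0.24,0.08,0,0],[1,-0.28,0.093,0,0],[1,-0.297,0.099,0,0]]]'
python3 - <<'E'
from m import *
import time
s=env.state();c=env.read_camera('wrist');c.update(p=s['eef_pos'],r=s['tcp_rot']);np.savez('w0.npz',**c);cv2.imwrite('pics/w0.png',c['image'])
print(c['tool_from_camera'],s['eef_pos'],s['tcp_rot'])
p=np.load('scene_rack.npy');q=p[(p[:,2]>45)&(p[:,2]<60),:2]
def R(a):
    a=np.radians(a);return np.array([[np.cos(a),np.sin(a)],[-np.sin(a),np.cos(a)]])
# best angle: residual of v to 100mm grid
best=min((np.std(((r:=q@R(a).T)[:,1]-(-60)+50)%100),a) for a in np.arange(7,10,.1));print(best)
a=best[1];r=q@R(a).T
print('grid',np.median((r[:,1]+60+50)%100)-50-60,'u',np.percentile(r[:,0],[0.5,2,98,99.5]))
f=p[(p[:,2]>13)&(p[:,2]<23),:2]@R(a).T;print(np.percentile(f[:,0],[.5,2,98,99.5]))
E
```

```text
t: 1.7
eef_pos: [556.7, 21.7, 404.0]
tcp_rot: [-3.141, 0.0, 1.713]
ft_force: [-0.4, 0.8, -0.1]
opening: 0.999
[[-1.27816334e-04 -9.67197110e-01 -2.54027033e-01  7.32011949e+01]
 [ 9.99999798e-01 -2.81589422e-04  5.68979471e-04  4.33658424e-01]
 [-6.21846626e-04 -2.54026909e-01  9.67196951e-01 -1.69702638e+02]
 [ 0.00000000e+00  0.00000000e+00  0.00000000e+00  1.00000000e+00]] [556.65096271  21.7350641  403.95163906] [-3.14058448e+00  1.52390964e-04  1.71343613e+00]
(np.float64(3.368703567773928), np.float64(8.199999999999996))
grid -58.37708534320441 u [501.07255229 505.09448848 596.45913771 601.9596396 ]
[497.72245079 498.73810956 584.01263156 603.117862  ]
```

View pics/w0.png

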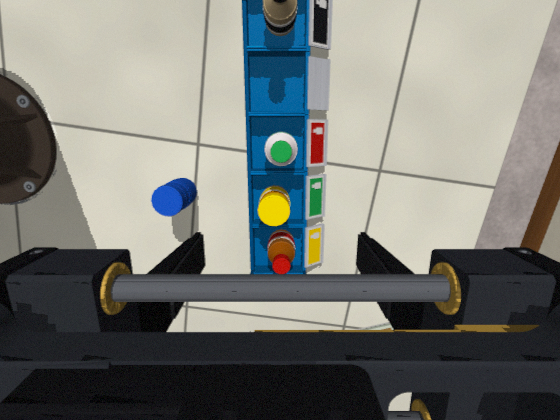

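The wrist view confirms it: caps at green (281,151), yellow (274,208) and red (281,264), and cards at red (317,142), green (316,197), yellow (314,245). The blank bay is at (277,80), and the blue look-alike at (174,198) is left alone.

```bash
cat >> m.py <<'E'
from scipy.spatial.transform import Rotation as Ro
def wpts(c):
    z=c['range_z'].astype(float);h,w=z.shape;u,v=np.meshgrid(np.arange(w),np.arange(h))
    P=np.stack([(u-c['cx'])*z/c['fx'],(v-c['cy'])*z/c['fy'],z],-1)
    T=np.array(c['tool_from_camera']);P=P@T[:3,:3].T+T[:3,3]
    W=P@Ro.from_euler('xyz',c['r']).as_matrix().T+c['p'];W[z<=0]=np.nan;return W
def R(a):
    a=np.radians(a);return np.array([[np.cos(a),np.sin(a)],[-np.sin(a),np.cos(a)]])
def caps(W,M):
    z=W[...,2];o={}
    roi=(W[...,0]>350)&(W[...,0]<850)&(W[...,1]>-250)&(W[...,1]<450)
    for k,zt in(('red',136),('yellow',110),('green',144)):
        t=W[M[k]&roi&(z>zt-5)&(z<zt+7)]
        if len(t)>8: o[k]=(len(t),np.r_[cv2.minEnclosingCircle(t[:,:2].astype(np.float32))[0],np.median(t[:,2])].round(1),t.mean(0).round(1))
    return o
E
python3 - <<'E'
from m import *
c=dict(np.load('w0.npz'));W=wpts(c);M=masks(c['image']);z=W[...,2]
print(caps(W,M))
roi=(W[...,0]>450)&(W[...,0]<660)&(W[...,1]>-230)&(W[...,1]<360)
q=W[M['blue']&roi&(z>46)&(z<60)][:,:2];print(len(q))
best=min((np.std(((r:=q@R(a).T)[:,1]+58+50)%100),a) for a in np.arange(6,10,.1));a=best[1];r=q@R(a).T
g=np.median((r[:,1]+58+50)%100)-50-58
print(best,'grid',g,'u',np.percentile(r[:,0],[.5,2,10,90,98,99.5]))
for zz in (18,):
    f=W[M['blue']&roi&(z>10)&(z<26)][:,:2]@R(a).T;print(np.percentile(f[:,0],[.5,2,98,99.5]))
for k in('red','yellow','green'):
    m=M[k]&roi&(z<45)&((W@np.r_[R(a)[0],0])>600);print(k,(W[m][:,:2].mean(0)@R(a).T).round(1))
E
```

```text
{'red': (238, array([ 578.3, -114.9,  136. ]), array([ 578.2, -114.1,  135.9])), 'yellow': (797, array([553.8, -31.1, 110.2]), array([553.8, -30.5, 110.1])), 'green': (360, array([551.5,  66.7, 144.1]), array([551.6,  66.9, 144.1]))}
1266
(np.float64(3.95354200562578), np.float64(8.79999999999999)) grid -60.64093700716005 u [501.72349724 502.85189784 510.65470124 588.47531464 595.31257919
 597.3467096 ]
[500.3262155  501.81559572 596.50239903 597.96830345]
red [620.4 -13.2]
yellow [ 619.4 -212. ]
green [ 619.6 -113.2]
```

Run:
```python
from m import *
s=env.state();yaw=s['tcp_rot'][2];print(s['eef_pos'],yaw)
B=np.array([[np.cos(yaw),np.sin(yaw)],[np.sin(yaw),-np.cos(yaw)]]) # rows tool x,y
for n in('scene','wrist'):
    c=dict(np.load('scene0.npz' if n=='scene' else 'w0.npz'));W=pts(c) if n=='scene' else wpts(c);M=masks(c['image']);z=W[...,2]
    roi=(W[...,0]>440)&(W[...,0]<660)&(W[...,1]>-230)&(W[...,1]<360)
    q=W[M['blue']&roi&(z>46)&(z<60)][:,:2];q=q[(abs((q@R(8.5).T)[:,0]-549)<46)]
    from scipy.optimize import minimize
    def cost(x):
        r=(q@R(x[0]).T)[:,1]-x[1];return np.mean(np.minimum(abs((r+50)%100-50),8)**2)
    x=minimize(cost,[8.5,-61],method='Nelder-Mead').x;a=x[0]
    r=q@R(a).T;u0=np.percentile(r[:,0],[1,99])
    print(n,x,cost(x)**.5,u0)
    bays={k:np.array([549.3,x[1]-150+100*i])@R(a) for i,k in enumerate(['yellow','green','red','blank','black'])}
    print({k:v.round(1).tolist() for k,v in bays.items()})
    for k,v in caps(W,M).items():
        print(k,'cap-tool',(B@(v[1][:2]-s['eef_pos'][:2])).round(1),{b:(B@(w-v[1][:2])).round(1).tolist() for b,w in bays.items()})
```

```text
[557.22152821  21.05098887 403.6881887 ] 1.7128638667096245
scene [  7.89938638 -55.53600639] 3.2188464674114035 [504.54603756 594.60293747]
{'yellow': [572.3, -128.1], 'green': [558.6, -29.0], 'red': [544.8, 70.0], 'blank': [531.1, 169.1], 'black': [517.4, 268.1]}
red cap-tool [-140.3    1.2] {'yellow': [-9.4, -7.4], 'green': [90.6, -7.0], 'red': [190.6, -6.5], 'blank': [290.6, -6.1], 'black': [390.6, -5.7]}
yellow cap-tool [-55.4 -11.7] {'yellow': [-94.4, 5.5], 'green': [5.6, 5.9], 'red': [105.6, 6.4], 'blank': [205.6, 6.8], 'black': [305.6, 7.2]}
green cap-tool [42.   0.2] {'yellow': [-191.8, -6.4], 'green': [-91.8, -6.0], 'red': [8.2, -5.5], 'blank': [108.2, -5.1], 'black': [208.2, -4.7]}
wrist [  8.58491166 -58.7177188 ] 2.747226618175643 [503.83154506 593.908996  ]
{'yellow': [574.3, -124.4], 'green': [559.4, -25.5], 'red': [544.4, 73.4], 'blank': [529.5, 172.3], 'black': [514.6, 271.1]}
red cap-tool [-137.6    1.6] {'yellow': [-8.8, -5.3], 'green': [91.2, -6.1], 'red': [191.2, -6.9], 'blank': [291.2, -7.6], 'black': [391.2, -8.4]}
yellow cap-tool [-51.1 -10.8] {'yellow': [-95.2, 7.1], 'green': [4.8, 6.3], 'red': [104.7, 5.5], 'blank': [204.7, 4.8], 'black': [304.7, 4.0]}
green cap-tool [46.   0.8] {'yellow': [-192.4, -4.5], 'green': [-92.4, -5.3], 'red': [7.6, -6.0], 'blank': [107.6, -6.8], 'black': [207.6, -7.6]}
```

```bash
python3 -m pendant '[[[1,0.022,0,0.03,0],[1,0.044,0,0.07,0],[1,0.044,0,0.115,0],[1,0.044,0,0.16,0],[1,0.044,0,0.2,0],[1,0.044,0,0.24,0],[1,0.044,0,0.27,0],[1,0.044,0,0.289,0]]]'
python3 - <<'E'
from m import *
c=env.read_camera('wrist');cv2.imwrite('pics/g1.png',c['image']);print(env.state()['eef_pos'])
E
```

```text
t: 2.55
eef_pos: [548.1, 69.1, 113.4]
tcp_rot: [-3.139, -0.001, 1.716]
ft_force: [0.7, -0.7, 1.2]
opening: 0.998
[547.31425285  69.03338318 111.46347285]
```

View pics/g1.png

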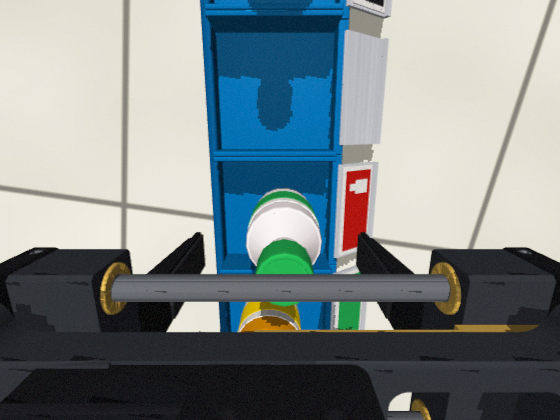

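The green cap sits at (284,270) between the open fingers, nearly centred. I'll nudge 3 mm and close.

```bash
python3 -m pendant '[[[1,-0.003,0.003,-0.002,0],[0.6,-0.003,0.003,-0.002,0],[0.4,-0.003,0.003,-0.002,0],[0,-0.003,0.003,-0.002,0],[0,-0.003,0.003,-0.002,0],[0,-0.003,0.003,-0.002,0],[0,-0.003,0.003,-0.002,0],[0,-0.003,0.003,-0.002,0]]]'
```

```text
t: 3.4
eef_pos: [552.8, 65.6, 117.7]
tcp_rot: [3.142, -0.0, 1.716]
ft_force: [0.6, -0.3, 0.4]
opening: 0.468
```

```bash
python3 -m pendant '[[[0,0,0,0.002,0],[0,0,0,0.003,0],[0,0,0,0.003,0],[0,0,0,0.003,0],[0,0,0,0.003,0],[0,0,0,0.003,0],[0,0,0,0.003,0],[0,0,0,0.003,0]]]'; python3 -c "
from cell import env;print(env.state())"
```

```text
t: 4.2
eef_pos: [552.6, 65.6, 114.8]
tcp_rot: [-3.141, -0.0, 1.716]
ft_force: [-2.7, -1.2, 5.5]
opening: 0.332
{'t': 4.2, 'joints': array([-5.58391800e-04,  5.18505561e-01,  1.83239228e+00,  6.54501664e-05,
        7.90851921e-01, -1.45614954e-01]), 'qvel': array([-0.00034344, -0.00069764, -0.00089956, -0.00078925, -0.00023554,
       -0.00122835]), 'tau': array([ 4.12773213e-02, -5.41024411e+01, -1.95159978e+01,  1.22680035e-01,
       -5.70502505e-01, -1.24209164e-03]), 'eef_pos': array([552.64359319,  65.60406905, 114.79066592]), 'tcp_rot': array([-3.14144396e+00, -6.88284900e-05,  1.71580685e+00]), 'ft_force': array([-2.69169901, -1.17554069,  5.48062116]), 'moment': array([-0.12843547,  0.4963078 ,  0.01816236]), 'opening': 0.3319315202410136}
```

```bash
python3 -m pendant '[[[0,0,0,-0.02,0],[0,0,0,-0.045,0],[0,0.015,0,-0.06,0],[0,0.045,-0.003,-0.06,0],[0,0.075,-0.005,-0.06,0],[0,0.1,-0.006,-0.06,0],[0,0.107,-0.006,-0.06,0],[0,0.107,-0.006,-0.06,0]]]'; python3 -m pendant '[[[0,0,0,0.01,0],[0,0,0,0.025,0],[0,0,0,0.038,0],[0,0,0,0.046,0],[0,0,0,0.052,0],[0,0,0,0.056,0],[0,0,0,0.058,0],[0,0,0,0.059,0]]]'
```

```text
t: 5.0
eef_pos: [531.1, 171.2, 174.3]
tcp_rot: [-3.141, 0.0, 1.717]
ft_force: [-0.2, 0.3, -2.1]
opening: 0.333
t: 5.8
eef_pos: [531.5, 170.7, 115.7]
tcp_rot: [3.141, -0.0, 1.716]
ft_force: [0.6, 0.6, -2.0]
opening: 0.33
```

```bash
python3 -m pendant '[[[0,0,0,0.001,0],[0,0,0,0.001,0],[0,0,0,0.001,0],[0,0,0,0.0015,0],[0,0,0,0.0015,0],[0.4,0,0,0.0015,0],[0.6,0,0,0.0015,0],[0.9,0,0,0.0015,0]]]'; python3 -m pendant '[[[1,0,0,0,0],[1,0,0,0,0],[1,0,0,0,0],[1,0,0,-0.02,0],[1,0,0,-0.06,0],[1,-0.03,0,-0.1,0],[1,-0.06,0,-0.12,0],[1,-0.1,0,-0.13,0]]]'
python3 - <<'E'
from m import *
for i in range(3): s=env.state();c=env.read_camera('wrist')
c.update(p=s['eef_pos'],r=s['tcp_rot']);np.savez('w1.npz',**c);cv2.imwrite('pics/w1.png',c['image'])
print(s['eef_pos'],s['opening'],caps(wpts(c),masks(c['image'])))
c=env.read_camera('scene');print(caps(pts(c),masks(c['image'])))
E
```

```text
t: 6.6
eef_pos: [531.4, 170.6, 114.1]
tcp_rot: [3.141, -0.0, 1.716]
ft_force: [0.1, 0.5, 0.4]
opening: 0.51
t: 7.4
eef_pos: [546.3, 71.4, 246.5]
tcp_rot: [3.138, 0.0, 1.717]
ft_force: [0.0, -0.2, 0.3]
opening: 1.001
[546.82515766  68.4407532  245.8211193 ] 0.9998849939467704 {'yellow': (371, array([553.8, -31.2, 109.7]), array([552.2, -19.1, 109.5])), 'green': (1045, array([530.6, 171.7, 144.1]), array([530.4, 171.5, 144. ]))}
{'red': (134, array([ 579. , -119.4,  135.4]), array([ 579.8, -120.4,  135.3])), 'yellow': (377, array([553.5, -34.2, 109.6]), array([555.7, -36.3, 109.4])), 'green': (100, array([531.2, 168.7, 143.2]), array([531.7, 167.1, 143.2]))}
```

View pics/w1.png

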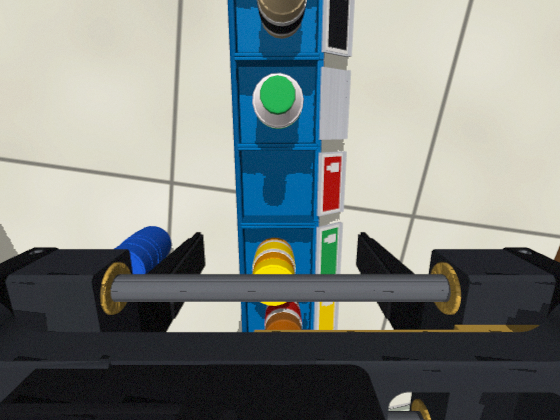

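Green bottle now stands in the blank bay at (278,98), and the red-card bay is empty. Next is the red bottle.

```bash
python3 -m pendant '[[[1,-0.04,0.001,0,0],[1,-0.085,0.002,0,0],[1,-0.13,0.003,0,0],[1,-0.165,0.004,0,0],[1,-0.187,0.004,0,0],[1,-0.187,0.004,0.02,0],[1,-0.187,0.004,0.06,0],[1,-0.187,0.004,0.09,0]]]';python3 -m pendant '[[[1,0,0,0.02,0],[1,0,0,0.04,0],[1,0,0,0.049,0],[1,0,0,0.049,0],[1,0,0,0.049,0],[1,0,0,0.049,0],[1,0,0,0.049,0],[1,0,0,0.049,0]]]'
```

```text
t: 8.4
eef_pos: [576.3, -111.6, 151.8]
tcp_rot: [-3.14, -0.001, 1.717]
ft_force: [0.7, -0.1, -0.2]
opening: 1.003
t: 9.2
eef_pos: [577.0, -112.8, 105.7]
tcp_rot: [3.141, 0.0, 1.716]
ft_force: [-1.1, 0.0, 0.7]
opening: 0.998
```

Run:
```python
from m import *
s=env.state();c=env.read_camera('wrist');c.update(p=s['eef_pos'],r=s['tcp_rot']);cv2.imwrite('pics/r1.png',c['image'])
W=wpts(c);m=masks(c['image'])['red'];print(s['eef_pos'],caps(W,masks(c['image'])))
```

```text
[ 577.00458482 -112.8421602   105.74598733] {'red': (936, array([ 578.2, -115.7,  135.6]), array([ 577. , -107.8,  135.4])), 'yellow': (7883, array([580. , -63.4, 110.1]), array([553.7, -31.2, 110.1]))}
```

View pics/r1.png

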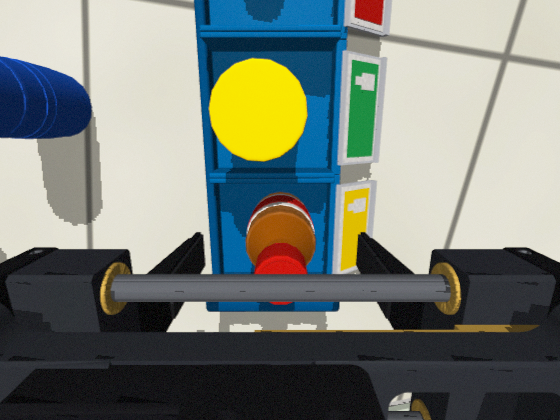

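Red cap at (281,275) lies between the fingers, so I nudge 4 mm along the row and close.

```bash
python3 -m pendant '[[[1,-0.004,0.001,-0.001,0],[0.6,-0.004,0.001,-0.001,0],[0,-0.004,0.001,-0.001,0],[0,-0.004,0.001,-0.001,0],[0,-0.004,0.001,-0.001,0],[0,-0.004,0.001,-0.001,0],[0,-0.004,0.001,-0.001,0],[0,-0.004,0.001,-0.001,0]]]'; python3 -m pendant '[[[0,0,0,0,0],[0,0,0,0,0],[0,0,0,0,0],[0,0,0,0,0],[0,0,0,0,0],[0,0,0,0,0],[0,0,0,0,0],[0,0,0,0,0]]]'
```

```text
t: 10.05
eef_pos: [578.4, -116.6, 106.1]
tcp_rot: [3.142, -0.0, 1.716]
ft_force: [-0.1, 0.5, 0.8]
opening: 0.466
t: 10.85
eef_pos: [578.3, -116.6, 106.1]
tcp_rot: [-3.142, -0.0, 1.716]
ft_force: [-0.9, -0.6, 0.4]
opening: 0.308
```

```bash
python3 -m pendant '[[[0,0,0,-0.015,0],[0,0,0,-0.045,0],[0,0,0,-0.08,0],[0,0,0,-0.11,0],[0,0.01,0,-0.125,0],[0,0.035,0,-0.13,0],[0,0.065,-0.001,-0.13,0],[0,0.1,-0.002,-0.13,0]]]'; python3 -m pendant '[[[0,0.03,-0.001,0,0],[0,0.06,-0.003,0,0],[0,0.08,-0.004,0,0],[0,0.091,-0.0045,0,0],[0,0.091,-0.0045,0,0],[0,0.091,-0.0045,0.02,0],[0,0.091,-0.0045,0.045,0],[0,0.091,-0.0045,0.07,0]]]'; python3 -m pendant '[[[0,0,0,0.02,0],[0,0,0,0.035,0],[0,0,0,0.045,0],[0,0,0,0.052,0],[0,0,0,0.056,0],[0,0,0,0.058,0],[0,0,0,0.059,0],[0,0,0,0.059,0]]]'
```

```text
t: 11.65
eef_pos: [561.6, -17.4, 236.1]
tcp_rot: [3.141, -0.0, 1.715]
ft_force: [0.0, 0.4, -3.4]
opening: 0.309
t: 12.45
eef_pos: [544.7, 70.3, 165.4]
tcp_rot: [3.141, 0.0, 1.715]
ft_force: [0.5, -0.1, -2.6]
opening: 0.308
t: 13.25
eef_pos: [544.5, 71.5, 107.5]
tcp_rot: [3.141, -0.0, 1.716]
ft_force: [1.1, -1.2, -2.5]
opening: 0.31
```

Position (544.5, 71.5) matches the target of about (544.6, 72). I'll lower the last 1.5 mm, release, and go to the jar.

```bash
python3 -m pendant '[[[0,0,0,0.001,0],[0,0,0,0.001,0],[0,0,0,0.0015,0],[0,0,0,0.0015,0],[0,0,0,0.0015,0],[0.4,0,0,0.0015,0],[0.6,0,0,0.0015,0],[1,0,0,0.0015,0]]]'; python3 -m pendant '[[[1,0,0,0,0],[1,0,0,0,0],[1,0,0,0,0],[1,0,0,-0.03,0],[1,0,0,-0.07,0],[1,-0.035,0,-0.09,0],[1,-0.07,-0.005,-0.09,0],[1,-0.104,-0.012,-0.09,0]]]';python3 - <<'E'
from m import *
for i in range(4): s=env.state();c=env.read_camera('wrist')
c.update(p=s['eef_pos'],r=s['tcp_rot']);cv2.imwrite('pics/w2.png',c['image'])
print(s['eef_pos'],s['opening'],caps(wpts(c),masks(c['image'])))
c=env.read_camera('scene');print(caps(pts(c),masks(c['image'])))
E
```

```text
t: 14.05
eef_pos: [544.4, 71.5, 105.5]
tcp_rot: [3.142, -0.0, 1.716]
ft_force: [-1.1, 0.4, -0.5]
opening: 0.507
t: 14.85
eef_pos: [547.7, -34.3, 196.5]
tcp_rot: [3.14, 0.001, 1.717]
ft_force: [0.1, 0.8, 0.4]
opening: 0.999
[547.39153333 -34.74640794 195.67544151] 0.9974611363907573 {'red': (1335, array([544.5,  71.9, 136.1]), array([544.3,  71.8, 136. ])), 'yellow': (2592, array([553.6, -31.4, 110.1]), array([553.3, -30.5, 110.1]))}
{'red': (108, array([543.6,  69.6, 135.3]), array([545.4,  67.7, 135.2])), 'yellow': (381, array([553.8, -36. , 109.5]), array([555.8, -36.2, 109.4])), 'green': (100, array([531. , 167.8, 143.3]), array([531.6, 167.1, 143.3]))}
```

View pics/w2.png

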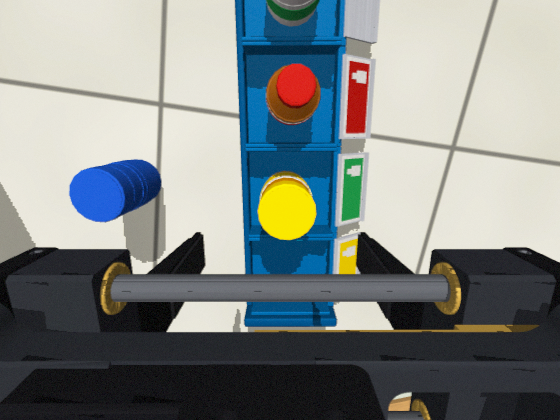

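Red stands free in the middle of the red-card bay (295,85); the jar's lid is at (287,208). Jar next.

```bash
python3 -m pendant '[[[1,0.001,0.006,0,0],[1,0.001,0.006,0.02,0],[1,0.001,0.006,0.05,0],[1,0.001,0.006,0.08,0],[1,0.001,0.006,0.1,0],[1,0.001,0.006,0.113,0],[1,0.001,0.006,0.113,0],[1,0.001,0.006,0.113,0]]]'; python3 -m pendant '[[[0.8,0,0,0,0],[0.6,0,0,0,0],[0,0,0,0,0],[0,0,0,0,0],[0,0,0,0,0],[0,0,0,0,0],[0,0,0,0,0],[0,0,0,0,0]]]'
```

```text
t: 15.9
eef_pos: [553.8, -30.9, 83.1]
tcp_rot: [3.141, 0.0, 1.716]
ft_force: [0.1, -0.6, -0.1]
opening: 1.001
t: 16.7
eef_pos: [553.3, -31.4, 82.7]
tcp_rot: [-3.142, -0.0, 1.716]
ft_force: [-0.3, 0.1, 1.2]
opening: 0.564
```

```bash
python3 -m pendant '[[[0,0,0,0,0],[0,0,0,-0.01,0],[0,0,0,-0.03,0],[0,0,0,-0.055,0],[0,-0.01,0.001,-0.06,0],[0,-0.035,0.003,-0.06,0],[0,-0.065,0.005,-0.06,0],[0,-0.095,0.006,-0.06,0]]]'; python3 -m pendant '[[[0,0,0,0,0],[0,0,0,0.015,0],[0,0,0,0.03,0],[0,0,0,0.042,0],[0,0,0,0.05,0],[0,0,0,0.055,0],[0,0,0,0.058,0],[0,0,0,0.059,0]]]'; python3 -m pendant '[[[0,0,0,0.001,0],[0,0,0,0.001,0],[0,0,0,0.0015,0],[0,0,0,0.0015,0],[0,0,0,0.0015,0],[0.7,0,0,0.0015,0],[0.8,0,0,0.0015,0],[1,0,0,0.0015,0]]]'
```

```text
t: 17.5
eef_pos: [573.0, -125.9, 142.1]
tcp_rot: [-3.141, -0.0, 1.716]
ft_force: [0.2, 0.2, -3.4]
opening: 0.566
t: 18.3
eef_pos: [573.0, -124.4, 83.6]
tcp_rot: [3.141, -0.0, 1.716]
ft_force: [-0.2, 0.5, -3.2]
opening: 0.561
t: 19.1
eef_pos: [573.0, -124.4, 82.1]
tcp_rot: [3.141, -0.0, 1.716]
ft_force: [0.3, 0.2, 0.0]
opening: 0.759
```

```bash
python3 -m pendant '[[[1,0,0,0,0],[1,0,0,0,0],[1,0,0,-0.02,0],[1,0,0,-0.06,0],[1,0,0,-0.105,0],[1,0.02,0,-0.13,0],[1,0.06,0,-0.13,0],[1,0.1,0,-0.13,0]]]'; python3 -m pendant '[[[1,0.05,0,0,0],[1,0.1,0.001,0,0],[1,0.145,0.0015,0,0],[1,0.18,0.0015,0,0],[1,0.198,0.0015,0.01,0],[1,0.198,0.0015,0.035,0],[1,0.198,0.0015,0.06,0],[1,0.198,0.0015,0.08,0]]]'
python3 - <<'E'
from m import *
s=env.state();print(s['eef_pos'])
c=env.read_camera('scene');cv2.imwrite('pics/s3.png',c['image']);print(caps(pts(c),masks(c['image'])))
E
```

```text
t: 19.9
eef_pos: [558.4, -24.9, 213.0]
tcp_rot: [3.14, 0.0, 1.714]
ft_force: [0.7, 0.2, 0.5]
opening: 1.001
t: 20.7
eef_pos: [531.0, 170.9, 131.0]
tcp_rot: [-3.141, -0.0, 1.716]
ft_force: [0.2, -0.3, -0.2]
opening: 0.997
[530.99654536 170.88506809 130.96287252]
{'red': (107, array([543.7,  68.7, 135.3]), array([546.2,  66.8, 135.1])), 'yellow': (427, array([ 574.1, -127.9,  109.6]), array([ 575.3, -129.6,  109.5])), 'green': (107, array([531.3, 167.3, 143. ]), array([531.5, 166.6, 143. ]))}
```

View pics/s3.png

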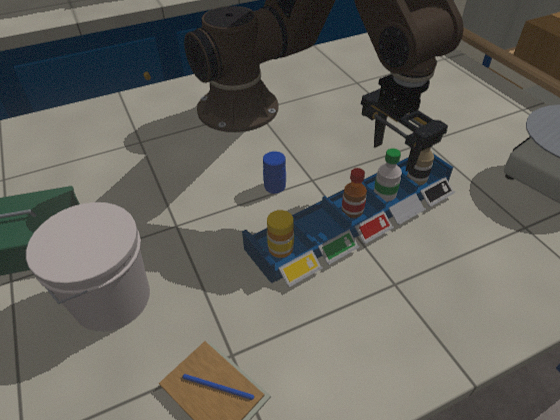

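The jar (280,234) stands in the yellow-card bay and red (355,192) in the red-card bay, and the gripper is above green (391,175).

```bash
python3 -m pendant '[[[1,0,0,0.01,0],[1,0,0,0.016,0],[0.6,0,0,0.016,0],[0,0,0,0.016,0],[0,0,0,0.016,0],[0,0,0,0.016,0],[0,0,0,0.016,0],[0,0,0,0.016,0]]]'; python3 -m pendant '[[[0,0,0,0,0],[0,0,0,0,0],[0,0,0,0,0],[0,0,0,0,0],[0,0,0,0,0],[0,0,0,0,0],[0,0,0,0,0],[0,0,0,0,0]]]'
```

```text
t: 21.55
eef_pos: [531.4, 170.6, 116.3]
tcp_rot: [3.141, -0.0, 1.716]
ft_force: [-0.0, -0.4, 1.1]
opening: 0.553
t: 22.35
eef_pos: [531.3, 170.6, 116.1]
tcp_rot: [-3.141, -0.0, 1.716]
ft_force: [-0.7, -0.3, -0.1]
opening: 0.33
```

```bash
python3 -m pendant '[[[0,0,0,-0.015,0],[0,0,0,-0.045,0],[0,0,0,-0.08,0],[0,0,0,-0.115,0],[0,0,0,-0.14,0],[0,-0.02,0,-0.15,0],[0,-0.05,0,-0.15,0],[0,-0.085,0,-0.15,0]]]'; python3 -m pendant '[[[0,-0.035,0,0,0],[0,-0.07,0,0,0],[0,-0.1,-0.001,0,0],[0,-0.115,-0.001,0,0],[0,-0.115,-0.001,0.01,0],[0,-0.115,-0.001,0.035,0],[0,-0.115,-0.001,0.065,0],[0,-0.115,-0.001,0.095,0]]]'; python3 -m pendant '[[[0,0,0,0.015,0],[0,0,0,0.03,0],[0,0,0,0.04,0],[0,0,0,0.046,0],[0,0,0,0.05,0],[0,0,0,0.052,0],[0,0,0,0.054,0],[0,0,0,0.054,0]]]'
```

```text
t: 23.15
eef_pos: [543.5, 86.1, 266.5]
tcp_rot: [3.141, -0.0, 1.717]
ft_force: [0.6, -0.4, -2.5]
opening: 0.331
t: 23.95
eef_pos: [558.9, -26.2, 169.7]
tcp_rot: [3.141, -0.0, 1.717]
ft_force: [0.1, 1.3, -2.9]
opening: 0.333
t: 24.75
eef_pos: [559.4, -27.4, 117.3]
tcp_rot: [3.141, 0.0, 1.716]
ft_force: [0.2, -0.1, -1.5]
opening: 0.331
```

```bash
python3 -m pendant '[[[0,0,0,0.001,0],[0,0,0,0.001,0],[0,0,0,0.0015,0],[0,0,0,0.0015,0],[0,0,0,0.0015,0],[0.4,0,0,0.0015,0],[0.6,0,0,0.0015,0],[1,0,0,0.0015,0]]]'; python3 -m pendant '[[[1,0,0,0,0],[1,0,0,0,0],[1,0,0,0,0],[1,0,0,-0.03,0],[1,0,0,-0.07,0],[1,0,0,-0.12,0],[1,0,0,-0.17,0],[1,0,0,-0.22,0]]]';python3 -m pendant '[[[1,0,0,-0.03,0],[1,-0.03,0,-0.06,0],[1,-0.07,0,-0.07,0],[1,-0.11,0,-0.07,0],[1,-0.13,0,-0.07,0],[1,-0.13,0,-0.07,0],[1,-0.13,0,-0.07,0],[1,-0.13,0,-0.07,0]]]';python3 - <<'E'
from m import *
s=env.state();c=env.read_camera('wrist');c.update(p=s['eef_pos'],r=s['tcp_rot']);cv2.imwrite('pics/w4.png',c['image'])
W=wpts(c);M=masks(c['image']);z=W[...,2];print(s['eef_pos'],s['opening'],caps(W,M))
c=env.read_camera('scene');cv2.imwrite('pics/s4.png',c['image']);S=pts(c);print(caps(S,masks(c['image'])))
roi=(S[...,0]>450)&(S[...,0]<600)&(S[...,1]>200)&(S[...,1]<330);m=roi&(S[...,2]>130)&(c['image'].max(2)<60);print('black',m.sum(),np.median(S[m],0))
E
```

```text
t: 25.55
eef_pos: [559.3, -27.4, 115.5]
tcp_rot: [3.142, -0.0, 1.716]
ft_force: [-0.1, 0.2, 0.3]
opening: 0.51
t: 26.35
eef_pos: [558.8, -27.3, 337.9]
tcp_rot: [3.141, -0.0, 1.716]
ft_force: [1.0, -0.5, -0.3]
opening: 1.0
t: 27.15
eef_pos: [578.0, -154.9, 405.6]
tcp_rot: [-3.142, -0.0, 1.717]
ft_force: [-0.0, -0.2, 0.7]
opening: 0.998
[ 577.97216122 -154.94097673  405.6141246 ] 0.9983495457048542 {'red': (428, array([545.1,  71.5, 136. ]), array([545.1,  70.3, 135.9])), 'yellow': (892, array([ 573.9, -125. ,  110.2]), array([ 573.9, -124.7,  110.1])), 'green': (417, array([558.9, -26.6, 144.1]), array([558.9, -26.8, 144.1]))}
{'red': (114, array([544.3,  68.8, 135.2]), array([545.8,  67.4, 135.2])), 'yellow': (424, array([ 573.7, -127.3,  109.6]), array([ 575.2, -129.3,  109.5])), 'green': (118, array([558.3, -29. , 143.7]), array([559.2, -29.9, 143.7]))}
black 133 [523.13259341 265.53298975 141.93206321]
```

View pics/w4.png

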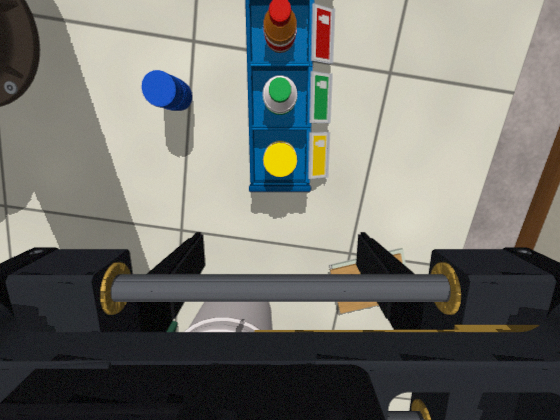

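View pics/s4.png

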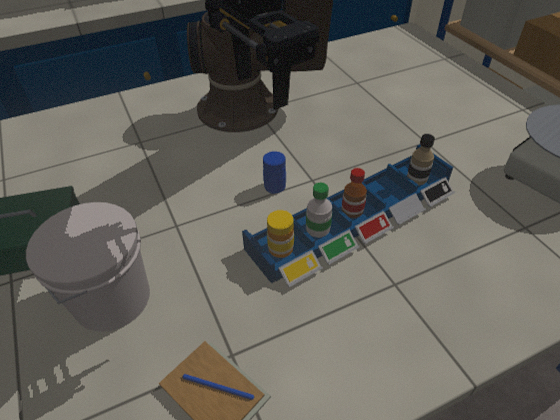

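Each bottle and the jar is within about 2 mm of its bay's middle in both views. The black bottle sits at the same pixels (427,142) as in the first picture. The bucket is also unchanged in view, and the gripper is clear.

```bash
python3 -c "
from cell import env;print(env.job_done())"
```

```text
the job is handed in; nothing more can be done
None
```

The job is handed in at about 27 s on the robot's clock. I parked the green bottle in the free bay, then put red into the red-card bay, the jar into the yellow-card bay and green into the green-card bay. All were set down gently by the cap and released.

- **Placement:** the last wrist and scene measurements put red, yellow and green within about 2 mm of their bays' middles. Cap heights were as expected for standing upright on the bay floor, and the gripper is about 260 mm above everything.
- **Camera disagreement:** the scene and wrist cameras differed by about 3 mm along the row for both caps and bays. I worked from relative distances, on which the two agreed to about 2 mm.
- **Black bottle and bucket:** both look unmoved. My two depth readings of the black cap differed by 5 to 6 mm because the first mask took in other dark pixels. Its pixels did not change, and the arm never touched it.

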